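# Lock out the UV unit and draw its lamp

### The job

Lock out the water steriliser: turn the key in its control box clockwise from run back to off, the only position where it comes out, draw it out and put it in the steel dish. Then draw the long UV lamp out of the horizontal chamber hand over hand, keeping your grip within 25 cm of the chamber mouth until the lamp is right out so that the glass is not levered against its sleeve. Carry it level and lay it gently in the two V-blocks of the lamp tray, centred, let go of it, and do not disturb the other things on the bench.

Things in the scene. Friction and masses are not known exactly. Their poses are not given: they have to be found in the camera images.
- chamber: Fixed steel UV chamber, a tube 63 mm across and 580 mm long lying on two saddles. Origin on the bench under its mouth; x runs level along the bore and out of the mouth (roughly to the robot's left), z up. It rises 34 mm over the bore axis. Two ports with pipes stick out to +y (towards the robot), to 95 mm from the axis, 110 and 510 mm behind the mouth.
- chamber_mouth (a point): Centre of the open end face of the bore, on its axis, 70 mm above the bench; axes as chamber. The bore is 23 mm wide and runs 575 mm back from here. The neck round it is 43 mm across, the black gland nut on the neck 50 mm.
- lamp: Loose UV lamp, a stiff straight glass rod 560 mm long, 16 mm across, 130 to 210 g. Origin on its axis at mid length (centre of mass within 10 mm); x along it towards its white base. At the start it lies on the bore's floor, axis 66.5 mm above the bench, 55 to 80 mm out of the mouth. It slides lightly, stays where left, and the bore keeps it nearly level, let go, while 150 mm are inside.
- lamp_base_end (a point): Centre of the flat outer end of the lamp, 280 mm from its origin along +x. The white ceramic base behind it is 19 mm across and 32 mm long; four pins stand 7 mm out of it.
- lamp_inner_end (a point): Centre of the lamp's inner end, 280 mm from its origin along -x. The lamp is out once this point has passed the mouth.
- controller: Fixed grey control box, 120 mm (x) by 160 mm (y) by 85 mm high, with a small dark display. Origin in the middle of its underside. The key switch is in its flat top.
- lock (a point): Axis of the key switch, level with the box's top panel, 85 mm above the bench, 15 mm to -x and 35 mm to +y of the box's middle; axes as controller. Its steel bezel is 32 mm across, 6 mm high. A white line beside it (to +x) marks off, a white dot (to +y) marks run.
- key: Loose switch key standing in the lock, about 30 g, 48 mm long. Origin at the foot of its barrel (7 mm across, 22 mm long), 13 mm below the box's top at the start; z up the barrel, tooth to +x. At the start the tooth points near the run dot: its yaw is 1.2 to 1.55 rad more than the box's. It has 1 mm of play all round and turns with hardly any torque.
- dish: Fixed open steel dish for the key, 120 mm (x) by 90 mm (y), 18 mm high, walls and floor 2 mm. Origin in the middle of its underside, z up.
- lamp_tray: Fixed tray: base plate 440 (x) by 85 (y) by 8 mm with two white 90 degree V-blocks, 100 to 210 mm either side of the middle along x, 54 mm high; between them is a gap of 200 mm for the fingers. Origin in the middle of its underside, x along the V. A lamp lying home has its axis about 35 mm above the bench, its middle over the tray's middle, its ends 70 mm beyond the blocks, either way round.
- gland_cap: Loose black screw cap of the chamber, 54 mm in diameter, 24 mm high, lying on the bench. Origin at its underside. Not to be disturbed.
- sample_rack: Loose black rack of capped sample tubes, 60 mm by 156 mm, 103 mm high. Origin at its underside. Not to be disturbed.
- rinse_bottle: Loose white bottle, 60 mm in diameter, 150 mm high. Origin at its underside. Not to be disturbed.
- marker: Loose blue marker pen, 140 mm long, lying on the bench. Not to be disturbed.
- key_bow (a point): Middle of the key's black bow, 35 mm above the key's origin; axes as key. The bow is 26 mm wide along x, 8 mm thick along y and 26 mm high (9 to 35 mm above the box's top in the lock). Turned clockwise from above till its x lies along the box's x (within 5 degrees; a stop lies 7 degrees beyond) the key lifts straight out; at other angles its tooth is held.
Mind the look-alikes: they are no part of the job. What is shaped like the controller but turquoise or yellow is not meant.

How it is judged:
By the outcome, as a careful person would: the job done as asked, in the order asked, and still so for the second after the job is handed in, with the robot touching nothing.
It also fails if it takes over 66 s, if anything falls off the work surface, if the arm or the gripper's body presses on something with over 40 N, if the wrist force passes 120 N, or if a joint passes its speed limit or range.

### The arm

A 7-joint arm with a two-finger parallel gripper is mounted at the origin on the work surface. World frame = base frame: x ahead of the robot, y to its left, z up, the work surface at z = 0. Lengths are in m, angles in rad, forces in N, time in s.
With the tool pointing down it reaches from about 0.4 to 0.85 m from the base axis. Payload 10.4 kg.
Tool frame: the origin (TCP) lies midway between the tips of the shut fingers; the grasp point (between the pads) lies 19 mm behind it; z points along the fingers, x is the direction in which the jaws open and shut, and the axes are right-handed (so a half turn about z gives the same grasp; the last joint's range is limited). The gripper opens to 87 mm and grips with 3 to 60 N. Pads are 19 mm wide; open, the fingers measure 117 mm over their backs; the gripper's body (75 mm by 190 mm) begins 51 mm behind the grasp point.
Start: joints at [-1.181, 0.332, -0.065, 1.46, 0.022, 1.35, -0.088], TCP at [0.251, 0.573, 0.223] pointing down, gripper open.
Joint ranges: [-2.6, 2.6], [-0.5, 2.12], [-1.47, 1.34], [0.16, 2.42], [-1.27, 4.41], [0.06, 2.06], [-2.6, 2.6]. Speed limits (rad/s): [2.22, 2.22, 2.79, 2.79, 3.14, 3.14, 3.14].

### API

Orientations are given as a unit quaternion [x, y, z, w].
In Python, from bench import r gives the robot as it stands. The module is installed in compiled form; this text tells all that it offers.
- The arm moves only by the tool play_rows, never from a script. Its argument "commands" is a list of rows, each a list of 7 numbers: the shift along the world's x, y, z in cm, then the turn, a rotation vector about the world's x, y, z in rad, then the finger opening in cm, from 0 to 8.7. A call has 1 to 20 rows; each row shifts and turns the commanded pose from where the row before left it; what a row does not reach is not made up. A row lasts 1/8 s, in which the tool goes at most 62.5 mm and 10.7 degrees, less where a joint would pass 70% of its speed; a pose out of reach is approached as far as the arm can. A call is refused whole if a number of a shift passes 6.25 or a number of a turn 0.188, either way. A call with a gripper value outside its range is refused whole. The fingers move at their own pace and stop on an object; "grip_force" is the grip in N (left out, the last holds). Time passes only in rows, so rows that do not move let the fingers close. It gives the time, the measured TCP pose, the force and the opening at its end, in the units of the state.
- r.read_state(): the state, without advancing time (a new reading comes with each control period).
- r.camera(name): name is "side" or "top" or "wrist"; returns a dict with "img" (480x640x3 uint8, red, green, blue), "K" (3x3 intrinsics, pixels), "camera_from_world" (4x4, takes a point from world to camera coordinates). Camera axes: x right, y down, z forward; pixel columns grow to the right and rows downward; lengths in m; the calibration is good to about 2 mm. A picture is of the moment at which its call begins. There is no depth.
- r.close_job(): hands the job in, once; it reports no verdict.
The state is a dict: "time": time; "joint_positions": joint angles; "joint_vel": joint speeds; "joint_torque": joint torques, N m; "ee_pos": TCP position; "eef_rot": TCP orientation; "ft_force": force on the tool from outside, world axes, zero at the start; "torque": the same for the moment, N m; "width": finger opening in m.
Only numpy, scipy, OpenCV 4.12 (cv2) and the standard library are available. Lean on these libraries where they do the work, as an engineer would, in place of code of your own. Each camera call takes 0.05 s, during which the arm holds its last target. There are 200 camera calls.

## Working session

There is one attempt and no reset: what is moved stays moved. The work goes in short steps, Python scripts to look and compute and a tool call to move; the robot and the scene stay as the last step left them, time stands still between calls to the robot, and variables do not carry over. Pictures are saved under pics/ and viewed, about 8 in all and at most 12, crops included, and the job is handed in when it is done.

Besides the shell and the picture viewer there is one more tool, called after ">>>" in YAML: its name, and indented under it one key for each argument. play_rows: Moves the arm, as the interface text tells. Its arguments: {"type":"object","properties":{"commands":{"type":"array","items":{"type":"array","items":{"type":"number"}}},"grip_force":{"type":"number"}},"required":["commands"]}

```bash
mkdir -p pics; cat > h.py <<'E'
import numpy as np, cv2
from bench import r
def cam(n,save=None):
    c=r.camera(n)
    if save: cv2.imwrite(f'pics/{save}.png',c['img'][:,:,::-1])
    np.savez(f'last_{n}.npz',**c)
    return c
def last(n): return dict(np.load(f'last_{n}.npz'))
def ray(c,u,v):
    T=c['camera_from_world'];R=T[:3,:3];o=-R.T@T[:3,3]
    d=R.T@np.linalg.inv(c['K'])@np.array([u,v,1.]);return o,d/np.linalg.norm(d)
def onz(c,u,v,z):
    o,d=ray(c,u,v);return o+d*(z-o[2])/d[2]
def proj(c,p):
    T=c['camera_from_world'];q=c['K']@(T[:3,:3]@np.asarray(p,float)+T[:3,3]);return q[:2]/q[2]
E
python3 - <<'E'
from h import *
a=cam('top','top0');b=cam('side','side0')
for c in(a,b):print(c['K'].round(1).tolist(),ray(c,320,240))
print(r.read_state())
E
```

```text
[[455.6, 0.0, 317.2], [0.0, 455.6, 240.0], [0.0, 0.0, 1.0]] (array([ 0.31042996, -0.21013538,  1.24614261]), array([ 0.17187863, -0.0032041 , -0.98511292]))
[[621.7, 0.0, 311.4], [0.0, 621.7, 243.7], [0.0, 0.0, 1.0]] (array([0.13284201, 0.9971563 , 1.25947332]), array([ 0.2018205 , -0.69628639, -0.68880603]))
{'time': 0.1, 'joint_positions': array([-1.18058173,  0.33280144, -0.06470114,  1.46077822,  0.02159769,
        1.3498989 , -0.08849851]), 'joint_vel': array([-0.00013704, -0.00241638,  0.00064102, -0.00216627,  0.00026197,
       -0.00238022, -0.00070042]), 'joint_torque': array([ 1.53559391e-03, -6.24542570e+01,  2.46444385e-02, -3.90716922e+01,
       -6.13771984e-02,  3.65718605e-02,  5.38387212e-05]), 'ee_pos': array([0.25061839, 0.57221246, 0.22187579]), 'eef_rot': array([ 8.37009742e-01,  5.47187662e-01, -4.84668608e-04,  3.45718260e-04]), 'ft_force': array([-0.27507607,  0.51693766,  0.04763501]), 'torque': array([ 0.03206403, -0.01857646,  0.02420033]), 'width': 0.08683416604018347}
```

View pics/top0.png

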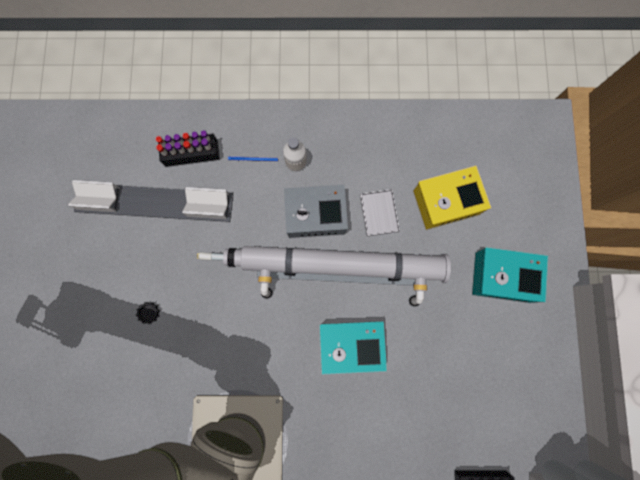

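View pics/side0.png

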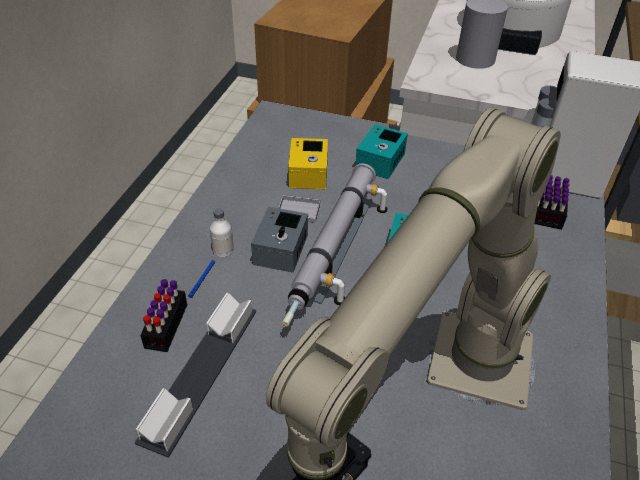

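The top view shows these candidates for the control box: grey (317,210), yellow (453,197), turquoise (511,275) and turquoise (353,347). I choose the grey one, with its key at (302,213). The dish is at (380,212), the chamber mouth about (228,257), the lamp end (199,256), the tray (151,201), and the cap (148,313) lies in the arm's shadow.

```bash
python3 - <<'E'
from h import *
c=last('top');s=last('side')
A=cv2.resize(c['img'][175:295,185:405],None,fx=3.6,fy=3.6,interpolation=cv2.INTER_CUBIC)[:,:790]
B=cv2.resize(s['img'][200:270,245:325],None,fx=2,fy=2,interpolation=cv2.INTER_CUBIC)
A[:140,630:790]=B
cv2.imwrite('pics/crop1.png',A[:,:,::-1])
for n,u,v,z in [('lock',302,213,.091),('boxc',317,210,.085),('dish',380,212,.018),('mouth',228,257,.07),('lampend',199,256,.0665),('far',448,267,.07),('tray',151,201,.008),('cap',148,313,.024),('base',240,440,0),('bottle',294,150,.14)]:
    print(n,onz(c,u,v,z).round(4))
for n,u,v,z in [('lampend',286,326,.0665),('key',281,232,.11)]:
    print('side',n,onz(s,u,v,z).round(4))
# trays: white mask, box mask
img=c['img'].astype(int);hsv=cv2.cvtColor(c['img'],cv2.COLOR_RGB2HSV)
g=c['img'];print(g[195,300],g[230,300],g[212,380],g[205,150],g[200,95],g[263,340])
E
```

```text
lock [ 0.5833 -0.1672  0.091 ]
boxc [ 0.5927 -0.2061  0.085 ]
dish [ 0.6032 -0.3801  0.018 ]
mouth [0.4708 0.0258 0.07  ]
lampend [0.474  0.1024 0.0665]
far [ 0.4444 -0.5456  0.07  ]
tray [0.6377 0.2595 0.008 ]
cap [0.3274 0.2422 0.024 ]
base [ 0.0041 -0.0072  0.    ]
bottle [ 0.7367 -0.1476  0.14  ]
side lampend [0.4699 0.1074 0.0665]
side key [ 0.5794 -0.1608  0.11  ]
[125 129 135] [130 135 141] [184 181 186] [87 88 94] [175 171 171] [189 186 191]
```

View pics/crop1.png

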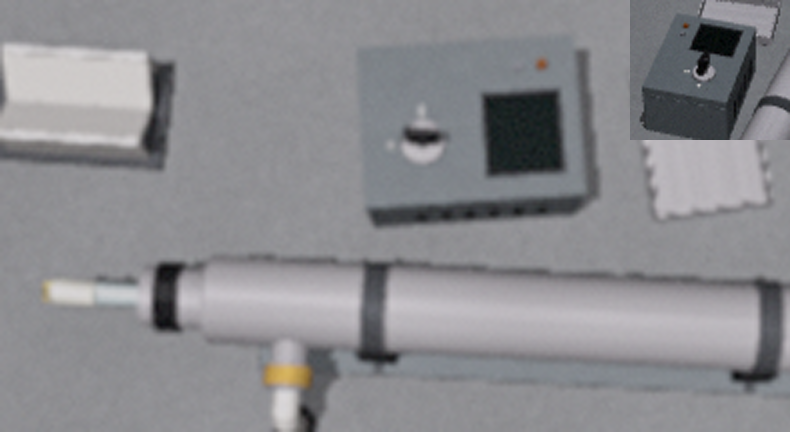

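The crop confirms the grey box with its black key, bow lying left–right near the dot, lock at crop (422,138). The dish is the corrugated light tray to its right, and the lamp base end is at crop (45,292).

```bash
python3 - <<'E'
from h import *
c=last('top');s=last('side')
P=lambda u,v,z:onz(c,u/3.6+185,v/3.6+175,z)
yaw=lambda a,b:np.degrees(np.arctan2(*(b-a)[[1,0]]))
q=[P(358,47,.085),P(572,37,.085),P(583,190,.085),P(370,208,.085)]
print('box',np.round(q,4).tolist(),np.mean(q,0).round(4),'yaw',yaw(q[1],q[0])-90,yaw(q[2],q[3])-90,yaw(q[3],q[0]),yaw(q[2],q[1]))
print('lockpix',P(422,138,.091),'off line',P(421,108,.085),'dot',P(391,146,.085))
# chamber axis: tube edges at two stations (mid edges) silhouette ~ axis height
for u,v1,v2 in [(230,263,341),(340,262,351),(500,268,370),(700,279,388)]:
    p=P(u,(v1+v2)/2,.07);print('axis',p.round(4))
print('mouth',P(139,297,.07).round(4),'nut',P(168,297,.07).round(4),'end',P(48,292,.0665).round(4),'baseEdge',P(95,293,.0665).round(4))
# masks
def blob(m,n):
    cs=cv2.findContours(m.astype(np.uint8),0,1)[0];return sorted(cs,key=cv2.contourArea)[::-1][:n]
h=cv2.cvtColor(c['img'],cv2.COLOR_RGB2HSV);g=c['img'].astype(int)
w=np.zeros(g.shape[:2],bool);w[170:225,60:240]=1
for k in blob((h[:,:,2]>150)&w,2):print('V',cv2.boundingRect(k),cv2.minAreaRect(k))
for k in blob((h[:,:,2]<105)&w,2):print('plate',cv2.boundingRect(k),cv2.minAreaRect(k))
w[:]=0;w[180:245,350:405]=1
for k in blob((h[:,:,2]>150)&w,1):
    m=cv2.minAreaRect(k);print('dish',onz(c,*m[0],.01),[onz(c,*p,.018).round(3).tolist() for p in cv2.boxPoints(m)])
w[:]=0;w[120:170,145:225]=1
for k in blob((h[:,:,2]<60)&w,1):
    m=cv2.boundingRect(k);print('rack',m,[onz(c,u,v,0.0).round(3).tolist() for u,v in[(160,165),(218,160)]],[onz(c,u,v,.1).round(3).tolist() for u,v in[(157,135),(215,131)]])
A=cv2.resize(c['img'][125:225,60:240],None,fx=3.3,fy=3.3,interpolation=cv2.INTER_CUBIC)
B=cv2.resize(s['img'][270:455,130:320],None,fx=1.35,fy=1.35,interpolation=cv2.INTER_CUBIC)
o=np.zeros((330+250,594,3),np.uint8);o[:330]=A;o[330:330+B.shape[0],:B.shape[1]]=B[:250]
cv2.imwrite('pics/crop2.png',o[:,:,::-1])
E
```

```text
box [[0.6523, -0.1202, 0.085], [0.6597, -0.2772, 0.085], [0.5452, -0.284, 0.085], [0.5321, -0.1303, 0.085]] [ 0.5973 -0.2029  0.085 ] yaw 2.720584337691207 4.886848241218473 4.819259049127858 3.3907586874015454
lockpix [ 0.58239351 -0.16773778  0.091     ] off line [ 0.6062194  -0.16666282  0.085     ] dot [ 0.57786964 -0.14505734  0.085     ]
axis [ 0.4658 -0.0288  0.07  ]
axis [ 0.4625 -0.1084  0.07  ]
axis [ 0.4534 -0.224   0.07  ]
axis [ 0.4428 -0.368   0.07  ]
mouth [0.4695 0.0371 0.07  ] nut [0.4695 0.0162 0.07  ] end [0.4737 0.1041 0.0665] baseEdge [0.4729 0.0699 0.0665]
V (183, 186, 44, 30) ((204.93580627441406, 200.5272216796875), (42.6043701171875, 27.38406753540039), 3.5763344764709473)
V (68, 180, 47, 29) ((91.48394012451172, 193.49896240234375), (45.64703369140625, 27.07274627685547), 3.6913859844207764)
plate (74, 185, 159, 37) ((153.19786071777344, 201.76016235351562), (157.21856689453125, 29.53276824951172), 3.494638681411743)
dish [ 0.61655373 -0.38008523  0.01      ] [[0.679, -0.322, 0.018], [0.694, -0.418, 0.018], [0.552, -0.435, 0.018], [0.537, -0.34, 0.018]]
rack (160, 134, 60, 33) [[0.746, 0.243, 0.0], [0.761, 0.078, 0.0]] [[0.795, 0.22, 0.1], [0.806, 0.066, 0.1]]
```

View pics/crop2.png

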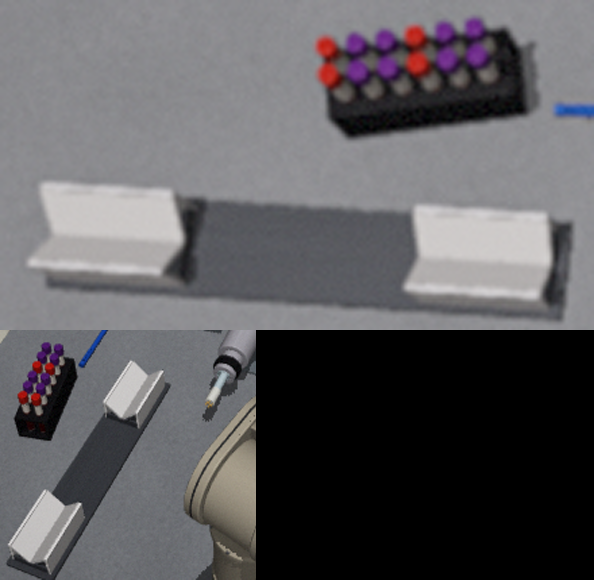

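The tray plate and V valleys show clearly; the rack's front edge is near x≈0.75, close to the gripper body at the tray. Computing the tray now, and starting the move towards the lock.

```bash
python3 - <<'E'
from h import *
c=last('top')
P=lambda u,v,z:onz(c,u/3.3+60,v/3.3+125,z)
a,b=P(47,287,.004),P(563,318,.004);d=P(572,222,.008)
yaw=lambda a,b:np.degrees(np.arctan2(*(b-a)[[1,0]]))
print(a,b,d,np.linalg.norm(a-b),yaw(b,a))
n=(d-b);print(np.linalg.norm(n[:2]))
v=[P(*p,.0237) for p in [(48,233),(183,245),(418,257),(552,270)]];print(np.round(v,4),yaw(v[3],v[0]))
t=(a-b)[:2]/np.linalg.norm((a-b)[:2]);nn=np.array([t[1],-t[0]])
print('centre front', ((a+b)/2)[:2]+.0425*nn, 'valley mean',np.mean(v,0))
# move to lock
s=r.read_state();print('delta lock',(np.array([.582,-.168])-s['ee_pos'][:2])*100)
print(s['ee_pos'],s['eef_rot'])
E
```

```text
[0.60725549 0.47437009 0.004     ] [0.58005083 0.03508634 0.004     ] [0.66280158 0.02935467 0.008     ] 0.4401253257692714 86.45622151735641
0.08294901888838169
[[0.6491 0.4669 0.0237]
 [0.6386 0.3525 0.0237]
 [0.6281 0.1545 0.0237]
 [0.6168 0.0417 0.0237]] 85.65347488800893
centre front [0.63607189 0.25210124] valley mean [0.63318729 0.25390916 0.0237    ]
delta lock [ 33.1381613  -74.02124585]
[0.25061839 0.57221246 0.22187579] [ 8.37009742e-01  5.47187662e-01 -4.84668608e-04  3.45718260e-04]
```

>>> play_rows:
  commands:
    - [2.07,-4.62,0,0,0,-0.08,4]
    - [2.07,-4.62,0,0,0,-0.08,4]
    - [2.07,-4.62,0,0,0,-0.08,4]
    - [2.07,-4.62,0,0,0,-0.08,4]
    - [2.07,-4.62,0,0,0,-0.08,4]
    - [2.07,-4.62,0,0,0,-0.08,4]
    - [2.07,-4.62,0,0,0,-0.08,4]
    - [2.07,-4.62,0,0,0,-0.08,4]
    - [2.07,-4.62,0,0,0,-0.08,4]
    - [2.07,-4.62,0,0,0,-0.08,4]
    - [2.07,-4.62,0,0,0,-0.08,4]
    - [2.07,-4.62,0,0,0,-0.08,4]
    - [2.07,-4.62,0,0,0,-0.08,4]
    - [2.07,-4.62,0,0,0,-0.08,4]
    - [2.07,-4.62,0,0,0,-0.08,4]
    - [2.07,-4.62,0,0,0,-0.08,4]
    - [0,0,0,0,0,0,4]
  grip_force: 20

```text
time: 2.22
ee_pos: [0.5816, -0.171, 0.2218]
eef_rot: [0.998, -0.064, -0.001, 0.001]
ft_force: [0.3, 0.1, -0.4]
width: 0.0397
```

```bash
python3 - <<'E'
from h import *
from scipy.spatial.transform import Rotation as R
s=r.read_state();print(s['time'],s['ee_pos'],R.from_quat(s['eef_rot']).as_matrix().round(3).tolist(),s['joint_positions'].round(2))
w=cam('wrist','w1');print(ray(w,320,240),w['K'][0,0]);print(proj(w,[.582,-.168,.12]),proj(w,s['ee_pos']))
E
```

```text
2.225 [ 0.58158902 -0.17101782  0.22178675] [[0.992, -0.128, -0.001], [-0.128, -0.992, -0.003], [-0.001, 0.003, -1.0]] [-0.31  0.33  0.66  1.55 -0.2   1.34  0.24]
(array([ 0.59314328, -0.08827382,  0.38348717]), array([-0.03299524, -0.29660965, -0.95442864])) 366.6770631555123
[316.94973978 237.61290326] [316.33281447 304.33693786]
```

View pics/w1.png

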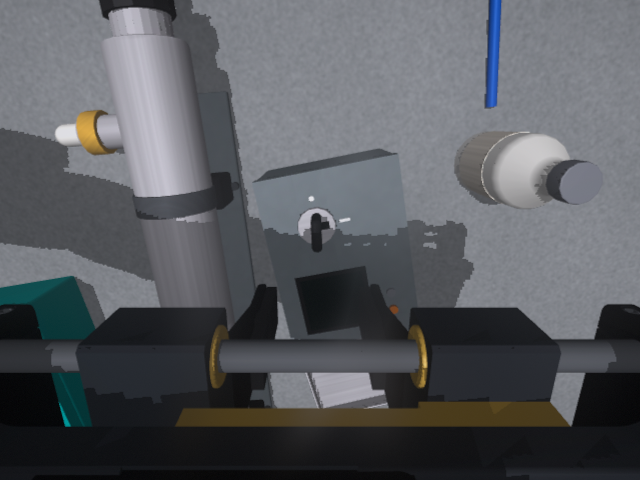

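```bash
python3 - <<'E'
from h import *
w=last('wrist');im=w['img']
print('bezel',onz(w,317,226,.091),'dot',onz(w,311,198,.085),'line',onz(w,345,220,.085))
A=cv2.resize(im[185:265,280:360],None,fx=7,fy=7,interpolation=cv2.INTER_CUBIC)
cv2.imwrite('pics/w1c.png',A[:,:,::-1])
g=im.max(2)[200:256,300:336]
cs=cv2.findContours((g<45).astype(np.uint8),0,1)[0]
k=max(cs,key=cv2.contourArea);k=k+np.array([300,200]);print(cv2.boundingRect(k),cv2.minAreaRect(k),cv2.contourArea(k))
E
```

```text
bezel [ 0.58211146 -0.16683916  0.091     ] dot [ 0.58007286 -0.14416827  0.085     ] line [ 0.60583527 -0.16630412  0.085     ]
(312, 214, 17, 38) ((320.0, 232.5), (37.0, 16.0), 90.0) 339.5
```

View pics/w1c.png

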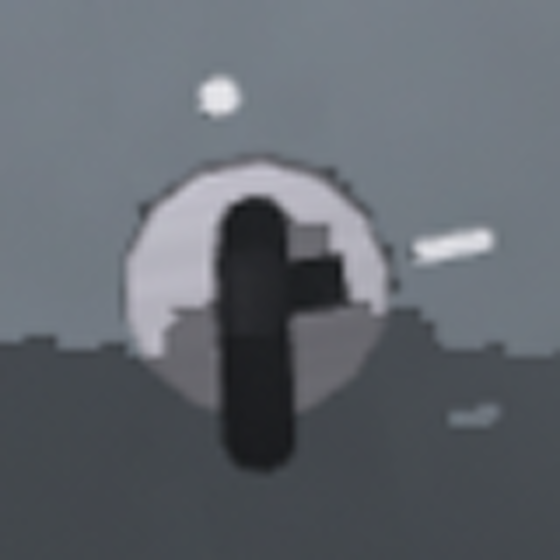

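```bash
python3 - <<'E'
from h import *
w=last('wrist')
a=onz(w,280+254/7,185+203/7,.094);b=onz(w,280+258/7,185+468/7,.120)
print(a,b,np.linalg.norm((a-b)[:2]),'bow yaw',np.degrees(np.arctan2(*(a-b)[[1,0]])),'c',(a+b)/2)
bez=onz(w,280+256/7,185+287/7,.091);print(bez)
d=onz(w,311.2,198.7,.085);l=onz(w,345,219.8,.085)
print('dot yaw',np.degrees(np.arctan2(*(d-bez)[[1,0]])),'line yaw',np.degrees(np.arctan2(*(l-bez)[[1,0]])))
l1,l2=onz(w,280+415/7,185+250/7,.085),onz(w,280+492/7,185+238/7,.085);print('line dir',np.degrees(np.arctan2(*(l2-l1)[[1,0]])))
E
```

```text
[ 0.58295084 -0.15599611  0.094     ] [ 0.58046471 -0.17922498  0.12      ] 0.02336153947459131 bow yaw 83.89104129462918 c [ 0.58170778 -0.16761054  0.107     ]
[ 0.58176053 -0.1667937   0.091     ]
dot yaw 94.16123863121364 line yaw 1.572158209259711
line dir 1.7662641580939873
```

>>> play_rows:
  commands:
    - [0,0.2,-3,0,0,0,4]
    - [0,0.18,-3,0,0,0,4]
    - [0,0,-3,0,0,0,4]
    - [0,0,-2,0,0,0,4]
    - [0,0,-1,0,0,0,4]
    - [0,0,-0.6,0,0,0,4]
    - [0,0,0,0,0,0,4]
    - [0,0,0,0,0,0,0]
    - [0,0,0,0,0,0,0]
    - [0,0,0,0,0,0,0]
    - [0,0,0,0,0,0,0]
  grip_force: 20

```text
time: 3.65
ee_pos: [0.582, -0.1628, 0.0967]
eef_rot: [0.998, -0.061, 0.0, -0.0]
ft_force: [-0.8, 0.1, 0.8]
width: 0.0078
```

>>> play_rows:
  commands:
    - [0.049,-0.003,0,0,0,-0.116,0]
    - [0.048,-0.009,0,0,0,-0.116,0]
    - [0.047,-0.014,0,0,0,-0.116,0]
    - [0.045,-0.019,0,0,0,-0.116,0]
    - [0.042,-0.024,0,0,0,-0.116,0]
    - [0.039,-0.029,0,0,0,-0.116,0]
    - [0.035,-0.033,0,0,0,-0.116,0]
    - [0.031,-0.036,0,0,0,-0.116,0]
    - [0.026,-0.039,0,0,0,-0.116,0]
    - [0.021,-0.042,0,0,0,-0.116,0]
    - [0.015,-0.043,0,0,0,-0.116,0]
    - [0.01,-0.044,0,0,0,-0.116,0]
    - [0,0,0,0,0,0,0]
    - [0,0,0,0,0,0,0]

```text
time: 5.4
ee_pos: [0.586, -0.1661, 0.0966]
eef_rot: [0.728, -0.686, -0.0, 0.0]
ft_force: [-1.8, 0.4, 2.9]
width: 0.0078
```

```bash
python3 - <<'E'
from h import *
from scipy.spatial.transform import Rotation as R
s=r.read_state();m=R.from_quat(s['eef_rot']).as_matrix();print(s['ee_pos'],np.degrees(np.arctan2(m[1,0],m[0,0])),s['ft_force'],s['torque'],s['width'],s['joint_positions'].round(2))
E
```

```text
[ 0.58597278 -0.16611949  0.09664022] -86.59283509243885 [-1.79940439  0.39765189  2.87066728] [0.08115534 0.52712472 0.01381455] 0.00777444412525855 [-0.48  0.54  0.9   1.69 -0.46  1.14 -0.96]
```

>>> play_rows:
  commands:
    - [0,0,0.3,0,0,0,0]
    - [0,0,0.5,0,0,0,0]
    - [0,0,0.7,0,0,0,0]

```text
time: 5.78
ee_pos: [0.586, -0.1662, 0.112]
eef_rot: [0.727, -0.687, 0.0, -0.0]
ft_force: [1.1, -0.4, -0.2]
width: 0.0076
```

>>> play_rows:
  commands:
    - [0,0,1.5,0,0,0,0]
    - [0,0,2,0,0,0,0]
    - [0,-1,1,0,0,0,0]
    - [0.3,-3,0,0,0,0,0]
    - [0.5,-4,0,0,0,0,0]
    - [0.5,-4,0,0,0,0,0]
    - [0.5,-4,0,0,0,0,0]
    - [0.5,-3.4,0,0,0,0,0]
    - [0.3,-2,0,0,0,0,0]
    - [0,0,0,0,0,0,0]

```text
time: 7.02
ee_pos: [0.6107, -0.3829, 0.1567]
eef_rot: [0.726, -0.688, 0.0, 0.001]
ft_force: [0.7, -0.1, -0.7]
width: 0.0075
```

```bash
python3 - <<'E'
from h import *
s=r.read_state();print(s['ee_pos'],s['ft_force'])
w=cam('wrist');c=cam('top')
a=cv2.resize(w['img'],(480,360));b=cv2.resize(c['img'][150:270,280:420],None,fx=3,fy=3)[:, :320]
o=np.zeros((360,800,3),np.uint8);o[:,:480]=a;o[:,480:480+b.shape[1]]=b
cv2.imwrite('pics/w2.png',o[:,:,::-1])
E
```

```text
[ 0.6107473  -0.38285308  0.15670013] [ 0.70286238 -0.10135523 -0.73711445]
```

View pics/w2.png

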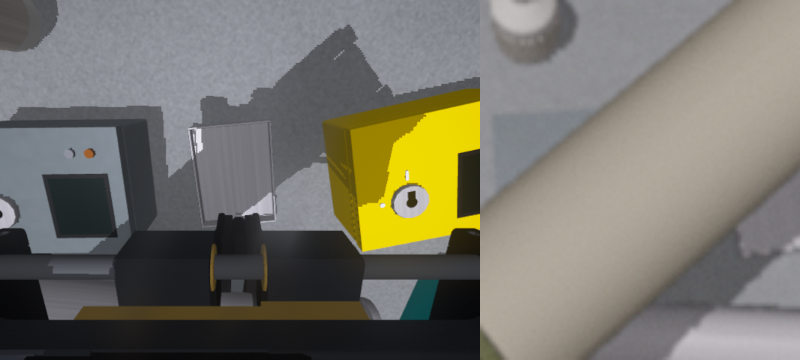

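```bash
python3 - <<'E'
from h import *
w=last('wrist');q=[onz(w,u*4/3,v*4/3,.018) for u,v in[(190,128),(270,122),(276,220),(203,228)]]
print(np.round(q,3).tolist(),np.mean(q,0),r.read_state()['ee_pos'])
E
```

```text
[[0.658, -0.329, 0.018], [0.669, -0.414, 0.018], [0.554, -0.432, 0.018], [0.539, -0.344, 0.018]] [ 0.60476593 -0.37969115  0.018     ] [ 0.61192372 -0.3800375   0.15666243]
```

>>> play_rows:
  commands:
    - [-0.3,0,-2.5,0,0,0,0]
    - [-0.3,0,-3,0,0,0,0]
    - [0,0,-3,0,0,0,0]
    - [0,0,-2,0,0,0,0]
    - [0,0,-1.3,0,0,0,0]
    - [0,0,-0.7,0,0,0,0]
    - [0,0,0,0,0,0,0]
    - [0,0,0,0,0,0,1.2]
    - [0,0,0,0,0,0,2]
    - [0,0,0,0,0,0,3]
    - [0,0,0,0,0,0,3]
    - [0,0,0,0,0,0,3]

```text
time: 8.62
ee_pos: [0.606, -0.3802, 0.0316]
eef_rot: [0.727, -0.687, 0.0, 0.0]
ft_force: [-0.3, -0.3, -0.3]
width: 0.0296
```

>>> play_rows:
  commands:
    - [0,0,3,0,0,0,3]
    - [0,0,5.5,0,0,0,3]
    - [0,0,5.5,0,0,0,3]
    - [-1.21,4.19,2.5,0,0,0.1316,5]
    - [-1.21,4.19,0,0,0,0.1316,5]
    - [-1.21,4.19,0,0,0,0.1316,5]
    - [-1.21,4.19,0,0,0,0.1316,5]
    - [-1.21,4.19,0,0,0,0.1316,5]
    - [-1.21,4.19,0,0,0,0.1316,5]
    - [-1.21,4.19,0,0,0,0.1316,5]
    - [-1.21,4.19,0,0,0,0.1316,5]
    - [-1.21,4.19,0,0,0,0.1316,5]
    - [-1.21,4.19,0,0,0,0.1316,5]
    - [-1.21,4.19,0,0,0,0.1316,5]
    - [0,0,0,0,0,0,5]

```text
time: 10.5
ee_pos: [0.472, 0.0838, 0.1966]
eef_rot: [1.0, -0.03, -0.0, -0.001]
ft_force: [0.4, -1.0, -0.4]
width: 0.0501
```

```bash
python3 - <<'E'
from h import *
from scipy.spatial.transform import Rotation as R
s=r.read_state();m=R.from_quat(s['eef_rot']).as_matrix();print(s['time'],s['ee_pos'],np.degrees(np.arctan2(m[1,0],m[0,0])))
w=cam('wrist');c=cam('top');d=cam('side')
o=np.zeros((600,800,3),np.uint8);o[:480,:640]=w['img']
o[480:600,:210]=cv2.resize(c['img'][190:230,350:420],None,fx=3,fy=3)
o[480:600,210:420]=cv2.resize(d['img'][190:230,270:340],None,fx=3,fy=3)
o[480:600,420:630]=cv2.resize(c['img'][195:235,285:355],None,fx=3,fy=3)
cv2.imwrite('pics/w3.png',o[:,:,::-1])
E
```

```text
10.5 [0.47199424 0.08383468 0.19661074] -3.4238519674213275
```

View pics/w3.png

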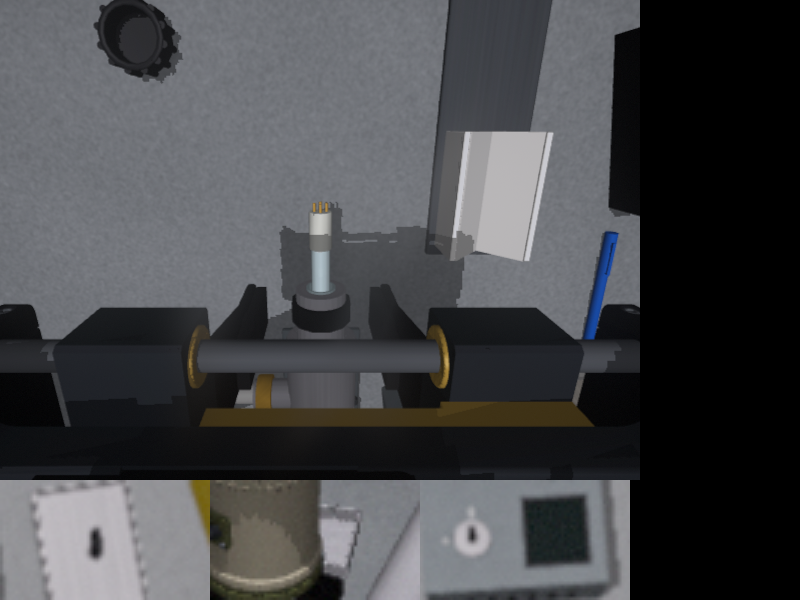

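The key lies in the dish (bottom-left crop) and the lock is empty. In the wrist view the lamp base end is at (320,213), the base/glass edge at (320,250) and the mouth at about (321,291).

```bash
python3 - <<'E'
from h import *
w=last('wrist')
for n,u,v,z in[('end',320,212,.066),('edge',320,250,.0665),('glass',320.5,270,.0665),('mouth',321,284,.0915),('mouthaxis',321,291,.07),('lamp@mouth',321,290,.066)]:print(n,onz(w,u,v,z).round(4))
print(r.read_state()['ee_pos'],proj(w,[.4695,.033,.07]))
E
```

```text
end [0.4755 0.1002 0.066 ]
edge [0.4736 0.0677 0.0665]
glass [0.473  0.0496 0.0665]
mouth [0.4731 0.0477 0.0915]
mouthaxis [0.4724 0.0316 0.07  ]
lamp@mouth [0.4724 0.0307 0.066 ]
[0.47315734 0.07969288 0.19669143] [317.57585601 289.67504571]
```

>>> play_rows:
  commands:
    - [0.1,0,-3,0,0,0,5]
    - [0,0,-4,0,0,0,5]
    - [0,0,-4,0,0,0,5]
    - [0,0,-2.5,0,0,0,5]
    - [0,0,-1.4,0,0,0,5]
    - [0,0,0,0,0,0,5]
    - [0,0,0,0,0,0,1]
    - [0,0,0,0,0,0,1]
    - [0,0,0,0,0,0,1]
    - [0,0,0,0,0,0,1]
  grip_force: 25

```text
time: 11.9
ee_pos: [0.4741, 0.0808, 0.0478]
eef_rot: [0.999, -0.033, 0.0, -0.0]
ft_force: [1.0, 0.1, 1.3]
width: 0.0183
```

>>> play_rows:
  commands:
    - [0.07,1,0,0,0,0,1]
    - [0.13,2,0,0,0,0,1]
    - [0.165,2.5,0,0,0,0,1]
    - [0.165,2.5,0,0,0,0,1]
    - [0.165,2.5,0,0,0,0,1]
    - [0.165,2.5,0,0,0,0,1]
    - [0.165,2.5,0,0,0,0,1]
    - [0.165,2.5,0,0,0,0,1]
    - [0.06,0.9,0,0,0,0,1]
    - [0,0,0,0,0,0,1]
    - [0,0,0,0,0,0,1]

```text
time: 13.28
ee_pos: [0.4866, 0.2688, 0.0476]
eef_rot: [0.999, -0.034, 0.0, 0.0]
ft_force: [0.1, 0.9, -0.0]
width: 0.0184
```

>>> play_rows:
  commands:
    - [0,0,0,0,0,0,4]
    - [0,0,0,0,0,0,4]
    - [0,0,0,0,0,0,4]
    - [-0.165,-2.5,0,0,0,0,4]
    - [-0.23,-3.5,0,0,0,0,4]
    - [-0.23,-3.5,0,0,0,0,4]
    - [-0.2,-3,0,0,0,0,4]
    - [-0.08,-1.2,0,0,0,0,4]
    - [0,0,0,0,0,0,4]
    - [0,0,0,0,0,0,4]

```text
time: 14.52
ee_pos: [0.4774, 0.1338, 0.0476]
eef_rot: [0.999, -0.033, 0.0, -0.0]
ft_force: [0.4, 0.6, -0.2]
width: 0.0398
```

```bash
python3 - <<'E'
from h import *
s=r.read_state();print(s['time'],s['ee_pos'],s['ft_force'])
w=cam('wrist');c=cam('top')
o=np.zeros((480,800,3),np.uint8);o[:,:427]=cv2.resize(w['img'],(427,320),)[0:1]*0 if 0 else 0
o[:480,:400]=cv2.resize(w['img'][:300,195:445],(400,480))
o[:480,400:800]=cv2.resize(c['img'][190:310,110:210],(400,480))
cv2.imwrite('pics/w4.png',o[:,:,::-1])
E
```

```text
14.525 [0.47741249 0.13383228 0.04760348] [ 0.36144159  0.58703473 -0.15039611]
```

View pics/w4.png

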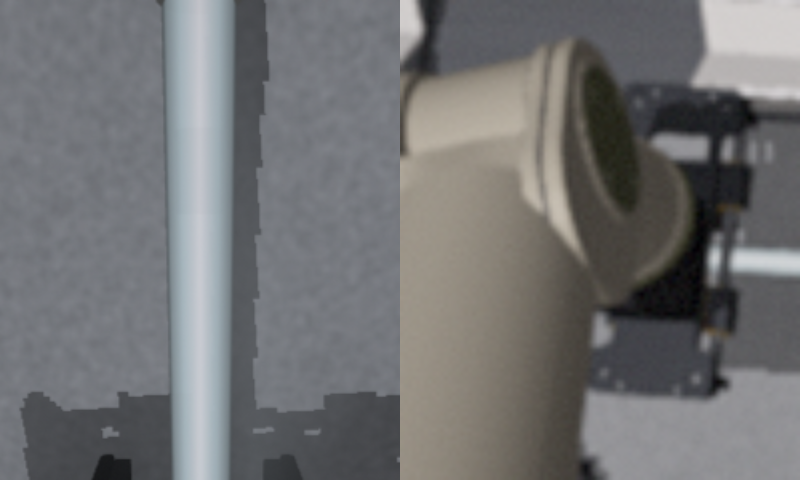

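The lamp is drawn out and lies centred between the open fingers (left crop); its end is just above the frame.

```bash
python3 - <<'E'
from h import *
w=last('wrist')
print('pred edge',proj(w,[.486,.2565,.0745]),proj(w,[.486,.2565,.066]));im=w['img']
for v in range(0,8):print(v,im[v,300:345:3].max(1))
d=cam('side');q=proj(d,[.488,.288,.0665]);print(q)
x,y=q.astype(int);cv2.imwrite('pics/s4.png',cv2.resize(d['img'][y-50:y+50,x-70:x+70],None,fx=5,fy=5)[:,:,::-1])
E
```

```text
pred edge [317.35275959  -5.20980589] [317.36172278   3.33351039]
0 [144 160 174 183 188 194 198 197 191 184 179 168 151 136  73]
1 [144 159 175 183 188 194 199 197 191 184 178 167 151 135  77]
2 [144 160 175 183 188 194 198 197 191 184 179 167 151 135  83]
3 [144 160 175 183 188 194 199 197 191 185 179 168 151 135  86]
4 [144 160 175 183 189 194 199 197 191 184 178 168 151 135  87]
5 [144 160 175 184 188 194 199 197 191 184 179 168 151 135  89]
6 [145 160 175 183 189 194 199 197 192 185 179 168 152 136  88]
7 [147 161 175 183 188 194 199 197 191 185 180 168 152 135  88]
[251.1820507  384.32007386]
```

View pics/s4.png

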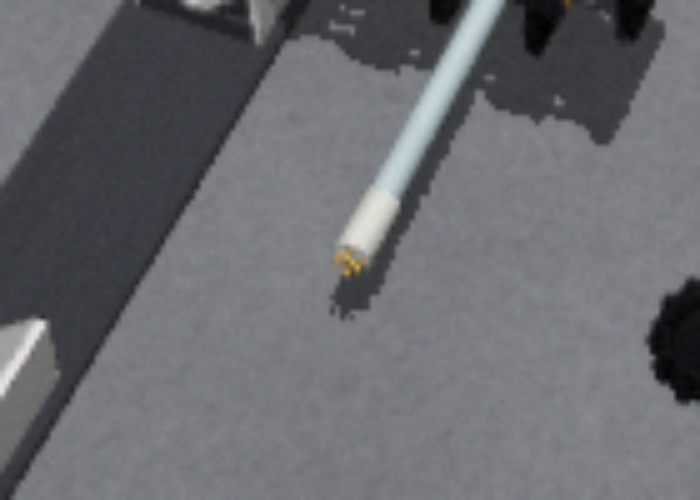

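The end is where predicted, so there was no slip: about 256 mm is out. Second stroke.

>>> play_rows:
  commands:
    - [0,0,0,0,0,0,1]
    - [0,0,0,0,0,0,1]
    - [0,0,0,0,0,0,1]
    - [0.07,1,0,0,0,0,1]
    - [0.13,2,0,0,0,0,1]
    - [0.165,2.5,0,0,0,0,1]
    - [0.165,2.5,0,0,0,0,1]
    - [0.165,2.5,0,0,0,0,1]
    - [0.13,2,0,0,0,0,1]
    - [0.09,1.3,0,0,0,0,1]
    - [0,0,0,0,0,0,1]
    - [0,0,0,0,0,0,1]

```text
time: 16.18
ee_pos: [0.4867, 0.2698, 0.0476]
eef_rot: [0.999, -0.034, 0.0, 0.0]
ft_force: [-0.4, -0.1, -0.7]
width: 0.0154
```

>>> play_rows:
  commands:
    - [0,0,0,0,0,0,2.5]
    - [0,0,0,0,0,0,4]
    - [0,0,0,0,0,0,4]
    - [-0.13,-2,0,0,0,0,4]
    - [-0.23,-3.5,0,0,0,0,4]
    - [-0.27,-4,0,0,0,0,4]
    - [-0.23,-3.5,0,0,0,0,4]
    - [-0.17,-2.5,0,0,0,0,4]
    - [-0.07,-1,0,0,0,0,4]
    - [0,0,0,0,0,0,4]
    - [0,0,0,0,0,0,4]

```text
time: 17.55
ee_pos: [0.4755, 0.1066, 0.0476]
eef_rot: [0.999, -0.033, 0.0, -0.0]
ft_force: [-0.0, -0.1, 0.7]
width: 0.0399
```

```bash
python3 - <<'E'
from h import *
s=r.read_state();print(s['time'],s['ee_pos'],s['ft_force'])
d=cam('side');w=cam('wrist');q=proj(d,[.4975,.426,.0665]);print(q)
x,y=q.astype(int);A=d['img'][y-60:y+60,max(x-70,0):x+70];print(max(x-70,0),y-60)
A=cv2.resize(A,None,fx=4,fy=4);o=np.zeros((480,800,3),np.uint8);o[:A.shape[0],:A.shape[1]]=A;o[:300,A.shape[1]:]=w['img'][:300,200:200+800-A.shape[1]]
cv2.imwrite('pics/s5.png',o[:,:,::-1])
E
```

```text
17.55 [0.47551817 0.10664353 0.04758302] [-0.03803796 -0.10659437  0.68708677]
[222.14052775 436.77160944]
152 376
```

View pics/s5.png

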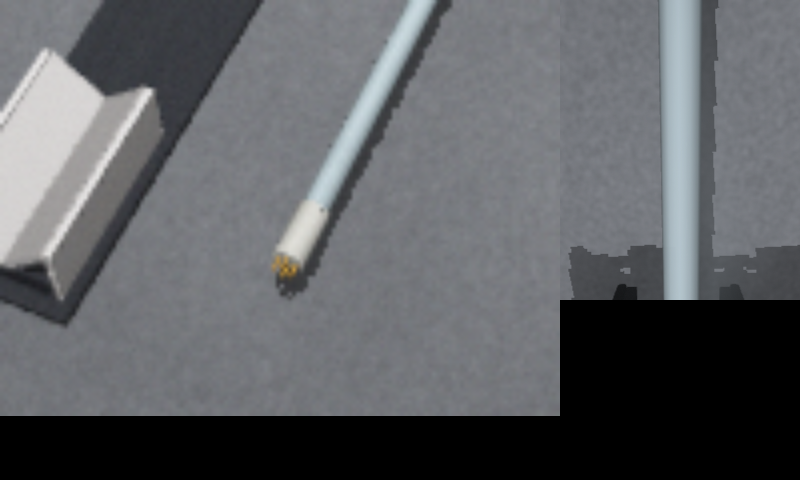

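```bash
python3 - <<'E'
from h import *
d=last('side');o,v=ray(d,224.5,439.7)
for z in(.0665,.06,.055,.05,.045):print(onz(d,224.5,439.7,z).round(4))
# glass/base edge, and shadow-free lamp pts
print('edge',[onz(d,152+318/4,376+204/4,z).round(4).tolist() for z in(.066,.055)])
E
```

```text
[0.4902 0.4306 0.0665]
[0.4921 0.4275 0.06  ]
[0.4936 0.4251 0.055 ]
[0.4951 0.4227 0.05  ]
[0.4966 0.4203 0.045 ]
edge [[0.4881, 0.3988, 0.066], [0.4913, 0.3933, 0.055]]
```

The end has drooped slightly (about 2.4°, bore play), with about 168 mm still inside. I'll grip 66 mm from the mouth and level it, then draw it out.

>>> play_rows:
  commands:
    - [-0.05,-0.8,0,0,0,0,4]
    - [0,0,-0.1,0,0,0,4]
    - [0,0,0,0,0,0,1]
    - [0,0,0,0,0,0,1]
    - [0,0,0,0,0,0,1]
    - [0,0,0,0,0,0,1]
    - [0,0,0.15,0.014,0,0,1]
    - [0,0,0.15,0.014,0,0,1]
    - [0,0,0.1,0.014,0,0,1]
    - [0,0,0,0,0,0,1]
  grip_force: 40

```text
time: 18.9
ee_pos: [0.475, 0.0973, 0.0507]
eef_rot: [0.999, -0.034, -0.001, -0.021]
ft_force: [-0.2, 0.3, -1.2]
width: 0.0147
```

>>> play_rows:
  commands:
    - [0.07,1,0,0,0,0,1]
    - [0.1,1.5,0,0,0,0,1]
    - [0.13,2,0,0,0,0,1]
    - [0.13,2,0,0,0,0,1]
    - [0.13,2,0,0,0,0,1]
    - [0.13,2,0,0,0,0,1]
    - [0.13,2,0,0,0,0,1]
    - [0.13,2,0,0,0,0,1]
    - [0.13,2,0,0,0,0,1]
    - [0.07,1.1,0,0,0,0,1]
    - [0,0,0,0,0,0,1]

```text
time: 20.27
ee_pos: [0.4864, 0.2744, 0.0504]
eef_rot: [0.999, -0.033, -0.001, -0.021]
ft_force: [0.1, 0.1, -1.6]
width: 0.0151
```

```bash
python3 - <<'E'
from h import *
s=r.read_state();print(s['time'],s['ee_pos'],s['ft_force'],s['torque'],s['width'])
d=cam('side','side6');w=cam('wrist');c=cam('top')
o=np.zeros((560,800,3),np.uint8)
o[:560,:400]=cv2.resize(d['img'][200:480,150:350],(400,560))
o[:300,400:]=cv2.resize(c['img'][150:300,40:240],(400,300))
o[300:560,400:747]=cv2.resize(w['img'],(347,260))
cv2.imwrite('pics/s6.png',o[:,:,::-1])
E
```

```text
20.275 [0.48639834 0.2743509  0.0504454 ] [ 0.11230246  0.1293689  -1.57994807] [-0.24397772 -0.02446601  0.03998935] 0.015114555978227098
```

View pics/s6.png

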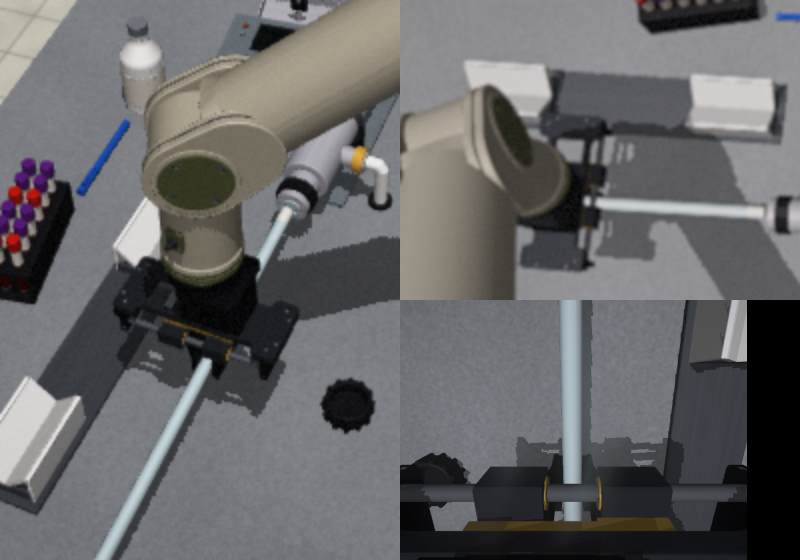

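That was my 12th and last view. The lamp is held and its white inner tip sits right at the mouth, around (222,256) in the top image. From here I check by numbers.

```bash
python3 - <<'E'
from h import *
c=last('top')
for v in (254,255,256,257,258):print(v,c['img'][v,208:242].max(1).tolist())
c0=None
for u in(220,222,224,226):print(u,onz(c,u,256,.0695).round(4),onz(c,u,256,.0775).round(4))
import cv2
o=cv2.imread('pics/top0.png')
for v in(255,256,257,258):print('t0',v,o[v,208:242].max(1).tolist())
d=last('side');print('mouth in side',proj(d,[.4715,.032,.07]),'tip',[proj(d,[.4715,y,.0695]).round(1).tolist() for y in(.02,.03,.04,.05)])
print('px of s6 tip',150+287/2,200+213/2)
for v in range(296,318,2):print(v,d['img'][v,284:308].max(1).tolist())
E
```

```text
254 [200, 198, 198, 195, 196, 197, 205, 205, 204, 201, 201, 199, 201, 181, 131, 144, 178, 185, 171, 118, 65, 53, 56, 53, 52, 77, 137, 176, 181, 178, 177, 174, 173, 177]
255 [209, 209, 209, 210, 209, 211, 215, 216, 215, 215, 214, 217, 214, 193, 140, 151, 187, 195, 176, 116, 64, 55, 61, 59, 57, 82, 142, 184, 187, 186, 185, 184, 180, 184]
256 [209, 210, 211, 211, 210, 212, 215, 215, 216, 216, 216, 218, 218, 195, 142, 163, 195, 200, 181, 117, 60, 57, 59, 56, 56, 80, 150, 193, 197, 194, 192, 192, 188, 189]
257 [198, 199, 200, 196, 199, 200, 207, 208, 208, 210, 210, 212, 211, 191, 145, 174, 201, 205, 184, 117, 55, 53, 59, 59, 56, 86, 156, 197, 202, 198, 198, 196, 192, 191]
258 [162, 162, 165, 162, 162, 168, 175, 178, 184, 183, 187, 192, 190, 177, 152, 180, 202, 203, 186, 112, 44, 47, 49, 51, 53, 87, 156, 200, 203, 201, 200, 201, 193, 188]
220 [0.4735 0.0468 0.0695] [0.4724 0.0451 0.0775]
222 [0.4735 0.0416 0.0695] [0.4724 0.0399 0.0775]
224 [0.4735 0.0364 0.0695] [0.4724 0.0347 0.0775]
226 [0.4735 0.0312 0.0695] [0.4724 0.0295 0.0775]
t0 255 [208, 208, 199, 192, 200, 202, 200, 200, 199, 19
[... 1349 characters left out ...]
 69, 17, 28, 63]
306 [131, 134, 127, 80, 65, 93, 190, 217, 227, 226, 219, 195, 155, 177, 129, 113, 111, 110, 101, 73, 27, 63, 62, 63]
308 [135, 129, 76, 65, 102, 195, 218, 225, 227, 217, 188, 128, 89, 97, 89, 105, 107, 105, 86, 62, 62, 72, 129, 135]
310 [127, 77, 66, 94, 175, 204, 220, 219, 215, 187, 120, 65, 62, 67, 69, 67, 63, 62, 61, 63, 61, 68, 129, 130]
312 [136, 130, 91, 175, 204, 219, 216, 208, 180, 116, 68, 66, 62, 63, 66, 62, 66, 66, 64, 64, 68, 68, 133, 132]
314 [133, 112, 182, 202, 221, 219, 206, 180, 104, 66, 63, 64, 65, 62, 61, 60, 62, 60, 64, 69, 122, 123, 131, 133]
316 [128, 183, 209, 219, 218, 209, 178, 100, 62, 66, 63, 63, 61, 59, 66, 65, 66, 72, 123, 74, 133, 131, 133, 132]
```

```bash
python3 - <<'E'
from h import *
d=last('side');c=last('top')
# lamp centreline in side & top (bright lamp pixels), then intersect: for each side pixel find point on top-view vertical plane
from numpy.linalg import lstsq
def centre(img,v,u0,u1,axis):
    g=img[v,u0:u1].max(1).astype(float) if axis==0 else img[u0:u1,v].max(1).astype(float)
    m=g>170; return u0+np.average(np.arange(len(g)),weights=m*(g-150))
top=[(u,centre(c['img'],u,246,266,1)) for u in range(198,220,3)]
o1,d1=ray(c,*top[0]);o2,d2=ray(c,*top[-1]);n=np.cross(d1,d2);print('top',np.round(top,2).tolist())
for v in range(308,330,3):
    ex=proj(d,[.474,.05+(v-308)*.0035,.0695])[0]
    u=centre(d['img'],v,int(ex)-12,int(ex)+12,0)
    o,q=ray(d,u,v);p=o+q*(n@(o1-o))/(n@q);print(v,round(u,1),p.round(4))
# base end in side?
print(proj(d,[.507,.602,.069]),proj(c,[.507,.602,.069]))
w=last('wrist');
for v in(5,100,200,290):
    g=w['img'][v,270:370].max(1).astype(int);m=np.where(g>135)[0];print(v,m.min()+270,m.max()+270)
E
```

```text
top [[198.0, 254.59], [201.0, 254.93], [204.0, 255.05], [207.0, 255.16], [210.0, 255.3], [213.0, 255.52], [216.0, 255.62], [219.0, 255.93]]
308 291.5 [0.4733 0.0572 0.0763]
311 290.0 [0.4741 0.0661 0.0746]
314 288.5 [0.4749 0.0747 0.0726]
317 286.9 [0.4757 0.0842 0.0717]
320 285.1 [0.4762 0.0956 0.0732]
323 283.6 [0.477  0.1043 0.0716]
326 282.0 [0.4776 0.1142 0.0715]
329 281.2 [0.4789 0.1169 0.0627]
[179.53392872 515.54671939] [  9.10779239 243.47281882]
5 295 331
100 297 332
200 299 332
290 301 331
```

>>> play_rows:
  commands:
    - [0.02,0.3,0.5,0,0,0,1]
    - [0,0.2,1.2,0,0,0,1]
    - [0,0,1.5,0,0,0,1]
    - [0,0,1.5,0,0,0,1]
    - [0,0,1.1,0,0,0,1]
    - [0.6,-0.3,0.2,0,0,0,1]
    - [1.5,-0.75,0,0,0,0,1]
    - [2,-1,0,0,0,0,1]
    - [2.2,-1.1,0,0,0,0,1]
    - [2.2,-1.1,0,0,0,0,1]
    - [2,-1,0,0,0,0,1]
    - [2,-1,0,0,0,0,1]
    - [1.4,-0.7,0,0,0,0,1]
    - [0.64,-0.3,0,0,0,0,1]
    - [0,0,0,0,0,0,1]
    - [0,0,0,0,0,0,1]

```text
time: 22.42
ee_pos: [0.6316, 0.2069, 0.1105]
eef_rot: [0.999, -0.033, -0.001, -0.021]
ft_force: [0.3, -0.6, -1.4]
width: 0.015
```

```bash
python3 - <<'E'
from h import *
s=r.read_state();print(s['time'],s['ee_pos'],s['ft_force'],s['torque'].round(3),s['width'])
d=cam('side','side7');w=cam('wrist','w7');c=cam('top','top7')
p=s['ee_pos']+[0,0,.019];t=np.array([.066,.998,0])
for n,l in(('end',.327),('inner',-.233),('mid',.15)):
    print(n,p+t*l,proj(d,p+t*l).round(1),proj(c,p+t*l).round(1))
g=d['img']
q=proj(d,p+t*.327).astype(int);y0,x0=q[1]-14,q[0]-14
print(x0,y0);print('\n'.join(' '.join('%3d'%k for k in row) for row in g[y0:y0+28,x0:x0+28].max(2)))
for v in(5,60,120,200,290):
    k=w['img'][v,270:370].max(1).astype(int);m=np.where(k>135)[0];
    # level prediction
    best=min(np.arange(-.05,.4,.002),key=lambda l:abs(proj(w,p+t*l)[1]-v));a=p+t*best
    e=np.array([.998,-.066,0])*.008;print(v,m.min()+270,m.max()+270,proj(w,a-e)[0],proj(w,a+e)[0])
E
```

```text
22.425 [0.63157967 0.20686593 0.11051872] [ 0.30094689 -0.55325755 -1.44253041] [-0.161  0.06  -0.058] 0.014969065597625723
end [0.65316167 0.53321193 0.12951872] [123.6 445.2] [ 26.8 183. ]
inner [ 0.61620167 -0.02566807  0.12951872] [249.3 257.2] [245.6 196.9]
mid [0.64147967 0.35656593 0.12951872] [171.  374.3] [ 95.7 187.3]
109 431
121 122 122 125 124 129 128 125 125 129 130 126 122 121 121 120 128 128 124 125 125 118 135 179 196 213 211 205
123 125 124 125 125 124 124 121 125 122 124 123 126 124 124 125 127 127 125 129 130 137 182 199 214 215 200 196
120 125 124 128 126 123 123 126 123 123 126 124 122 124 122 120 127 130 128 126 129 176 197 207 218 214 212 193
116 126 128 125 124 122 120 126 122 124 124 128 123 121 126 123 123 123 127 126 160 193 208 217 216 214 213 195
123 123 124 120 124 121 121 120 119 117 122 121 128 125 127 123 123 121 124 142 188 200 214 219 219 211 201 186
122 119 123 120 124 127 125 124 120 126 125 127 129 124 123 124 122 123 133 180 198 213 218 217 215 209 192 176
122 122 119 119 123 124 121 122 122 121 125 125 124 124 122 126 124 124 162 196 206 218 21
[... 1908 characters left out ...]
8 122  70  59  58
125 122 123 125 126 126 124 119 122 125 123 126 127 125 122 118 121 127 125 128 123 125 128 124 119  56  60  59
124 126 124 124 124 125 123 124 124 126 124 124 126 127 119 121 121 125 124 122 119 124 128 124  69  62  59  53
121 122 121 122 123 125 122 125 122 122 126 124 125 123 121 123 124 126 126 120 122 122 120 118  61  60  59  56
122 122 124 125 125 121 122 124 128 123 120 123 121 117 119 122 127 126 126 121 122 122 118  69  63  61  60  58
5 270 369 292.9816597957609 338.5084324988774
60 295 333 293.842576163721 337.7685384966075
120 297 333 294.815985471845 336.9319823584788
200 299 333 296.0209751788812 335.8964294143119
290 301 332 297.374881384714 334.73293294695964
```

```bash
python3 - <<'E'
from h import *
from scipy.spatial.transform import Rotation as R
s=r.read_state();m=R.from_quat(s['eef_rot']).as_matrix();print(m.round(4).tolist())
d=last('side');c=last('top');p=s['ee_pos']-m[:,2]*.019
n=m[:,0]*[1,1,0]
hs=lambda c:cv2.cvtColor(c['img'],cv2.COLOR_RGB2HSV)
def pts(c,ls,zoff=0):
    out=[]
    t=np.array([-n[1],n[0],0]);
    if t[1]<0:t=-t
    for l in ls:
        q=proj(c,p+t*l);q2=proj(c,p+t*(l+.02));a=(q2-q)/np.linalg.norm(q2-q);b=np.array([-a[1],a[0]])
        ks=np.arange(-12,12.1,.5);pr=q+ks[:,None]*b
        g=cv2.remap(c['img'],pr[None,:,0].astype(np.float32),pr[None,:,1].astype(np.float32),1)[0].astype(float)
        v=g.max(1);msk=v>165
        out.append((l,q+b*ks[msk].mean() if msk.any() else q,msk.sum()/2))
    return out
for l,q,k in pts(d,[-.22,-.2,-.18,-.15,.1,.15,.2,.25,.3,.31]):
    o,v=ray(d,*q);P=o+v*(n@(p-o))/(n@v);print('side',l,k,P.round(4))
for l,q,k in pts(c,[-.22,-.2,-.18,-.16,-.14,-.1,.25,.3]):
    P=onz(c,*q,.1295);print('top',l,k,P.round(4),'dev mm',(n@(P-p)*1e3).round(1))
E
```

```text
[[0.9979, -0.0655, 0.0], [-0.0654, -0.997, 0.0424], [-0.0028, -0.0423, -0.9991]]
side -0.22 5.0 [ 0.6176 -0.0085  0.137 ]
side -0.2 4.5 [0.6189 0.0103 0.1355]
side -0.18 4.5 [0.6202 0.0301 0.1354]
side -0.15 5.0 [0.6221 0.059  0.1339]
side 0.1 5.5 [0.6382 0.3046 0.1272]
side 0.15 5.0 [0.6414 0.3541 0.1261]
side 0.2 8.5 [0.6444 0.3999 0.1151]
side 0.25 8.0 [0.6477 0.4499 0.1139]
side 0.3 7.0 [0.6511 0.5021 0.1195]
side 0.31 7.0 [0.6518 0.5129 0.1218]
top -0.22 6.5 [ 0.6213 -0.0136  0.1295] dev mm 4.0
top -0.2 5.5 [0.6213 0.0064 0.1295] dev mm 2.7
top -0.18 5.0 [0.622  0.0264 0.1295] dev mm 2.0
top -0.16 6.0 [0.6233 0.0463 0.1295] dev mm 2.0
top -0.14 5.5 [0.6239 0.0663 0.1295] dev mm 1.4
top -0.1 5.5 [0.6265 0.1062 0.1295] dev mm 1.4
top 0.25 4.0 [0.6462 0.4555 0.1295] dev mm -1.9
top 0.3 5.5 [0.6475 0.5053 0.1295] dev mm -3.9
```

>>> play_rows:
  commands:
    - [0,0,0,0.017,0,0,1]
    - [0,0,0,0.016,0,0,1]
    - [0,0,0,0,0,0,1]
    - [0,0,0,0,0,0,1]

```text
time: 23.08
ee_pos: [0.6321, 0.2061, 0.1106]
eef_rot: [0.999, -0.033, -0.001, -0.038]
ft_force: [0.9, 0.3, -0.9]
width: 0.0147
```

```bash
python3 - <<'E'
from h import *
from scipy.spatial.transform import Rotation as R
s=r.read_state();m=R.from_quat(s['eef_rot']).as_matrix();print(s['ee_pos'],s['ft_force'],s['width'])
d=cam('side');c=cam('top');p=s['ee_pos']-m[:,2]*.019;print('grasp',p)
n=m[:,0]*[1,1,0];t=np.array([-n[1],n[0],0]);t=t/np.linalg.norm(t)
def prof(c,l,z=0):
    q=proj(c,p+t*l);q2=proj(c,p+t*(l+.02));a=(q2-q)/np.linalg.norm(q2-q);b=np.array([-a[1],a[0]])
    ks=np.arange(-8,8.1,.5);pr=q+ks[:,None]*b
    v=cv2.remap(c['img'],pr[None,:,0].astype(np.float32),pr[None,:,1].astype(np.float32),1)[0].max(1).astype(float)
    k=ks[v>165];return q+b*(k.mean() if len(k) else 0),len(k)/2
for l in[-.22,-.2,-.18,-.15,.1,.15,.28,.29,.3,.31]:
    q,k=prof(d,l);o,v=ray(d,*q);P=o+v*(n@(p-o))/(n@v);print('side',l,k,P.round(4))
print('side end',[(round(l,3),prof(d,l)[1]) for l in np.arange(.3,.345,.003)])
print('side inner',[(round(l,3),prof(d,l)[1]) for l in np.arange(-.25,-.2,.004)])
print('top end',[(round(l,3),prof(c,l)[1]) for l in np.arange(.3,.345,.003)])
print('top inner',[(round(l,3),prof(c,l)[1]) for l in np.arange(-.25,-.2,.004)])
E
```

```text
[0.63211153 0.20611809 0.11061336] [ 0.9246861   0.32576542 -0.89041385] 0.014734870254683266
grasp [0.63210961 0.20469308 0.12955985]
side -0.22 5.0 [ 0.6176 -0.0138  0.131 ]
side -0.2 5.0 [0.6188 0.0042 0.1281]
side -0.18 5.0 [0.6201 0.0241 0.1281]
side -0.15 5.5 [0.6222 0.055  0.1296]
side 0.1 5.5 [0.6388 0.3056 0.1321]
side 0.15 5.5 [0.6421 0.3554 0.132 ]
side 0.28 9.0 [0.6505 0.481  0.1202]
side 0.29 8.0 [0.6512 0.4916 0.1219]
side 0.3 7.0 [0.652  0.5044 0.1307]
side 0.31 6.5 [0.6527 0.5147 0.1318]
side end [(np.float64(0.3), 7.0), (np.float64(0.303), 7.0), (np.float64(0.306), 7.0), (np.float64(0.309), 6.5), (np.float64(0.312), 7.0), (np.float64(0.315), 7.0), (np.float64(0.318), 7.0), (np.float64(0.321), 7.0), (np.float64(0.324), 5.5), (np.float64(0.327), 0.5), (np.float64(0.33), 1.0), (np.float64(0.333), 0.5), (np.float64(0.336), 0.0), (np.float64(0.339), 0.0), (np.float64(0.342), 0.0)]
side inner [(np.float64(-0.25), 0.0), (np.float64(-0.246), 0.0), (np.float64(-0.242), 0.0), (np.float64(-0.238), 0.0), (np.float64(-0.234), 0.0), (np.float64(-0.23), 4.0), (np.float64(-0.226), 5
[... 220 characters left out ...]
.0), (np.float64(0.306), 5.5), (np.float64(0.309), 6.0), (np.float64(0.312), 6.5), (np.float64(0.315), 6.0), (np.float64(0.318), 6.0), (np.float64(0.321), 6.0), (np.float64(0.324), 6.5), (np.float64(0.327), 6.5), (np.float64(0.33), 6.5), (np.float64(0.333), 6.5), (np.float64(0.336), 6.5), (np.float64(0.339), 5.5), (np.float64(0.342), 2.0)]
top inner [(np.float64(-0.25), 0.0), (np.float64(-0.246), 0.0), (np.float64(-0.242), 0.0), (np.float64(-0.238), 0.0), (np.float64(-0.234), 0.0), (np.float64(-0.23), 5.0), (np.float64(-0.226), 6.0), (np.float64(-0.222), 6.5), (np.float64(-0.218), 6.0), (np.float64(-0.214), 6.5), (np.float64(-0.21), 5.5), (np.float64(-0.206), 5.0), (np.float64(-0.202), 5.0)]
```

>>> play_rows:
  commands:
    - [0,0.15,-1,0,0,0,1]
    - [0,0,-2,0,0,0,1]
    - [0,0,-2,0,0,0,1]
    - [0,0,-1.5,0,0,0,1]
    - [0,0,-1,0,0,0,1]
    - [0,0,-0.7,0,0,0,1]
    - [0,0,-0.4,0,0,0,1]
    - [0,0,0,0,0,0,1]

```text
time: 24.18
ee_pos: [0.6322, 0.2077, 0.0247]
eef_rot: [0.999, -0.033, -0.001, -0.038]
ft_force: [0.3, 0.8, -0.7]
width: 0.0149
```

>>> play_rows:
  commands:
    - [0,0,-0.25,0,0,0,1]
    - [0,0,-0.2,0,0,0,1]
    - [0,0,0,0,0,0,1]

```text
time: 24.55
ee_pos: [0.632, 0.2077, 0.02]
eef_rot: [0.999, -0.033, -0.001, -0.037]
ft_force: [-1.0, 0.4, -0.6]
width: 0.0147
```

>>> play_rows:
  commands:
    - [0,0,-0.1,0,0,0,1]
    - [0,0,-0.1,0,0,0,1]
    - [0,0,0,0,0,0,1]

```text
time: 24.92
ee_pos: [0.6323, 0.2077, 0.0182]
eef_rot: [0.999, -0.033, -0.001, -0.038]
ft_force: [-0.2, 1.0, -0.4]
width: 0.0147
```

>>> play_rows:
  commands:
    - [0,0,-0.1,0,0,0,1]
    - [0,0,0,0,0,0,1]

```text
time: 25.18
ee_pos: [0.6323, 0.2077, 0.018]
eef_rot: [0.999, -0.033, -0.001, -0.038]
ft_force: [-2.3, -0.4, 8.8]
width: 0.0147
```

>>> play_rows:
  commands:
    - [0,0,-0.1,0,0,0,1]
    - [0,0,0,0,0,0,1]

```text
time: 25.42
ee_pos: [0.6324, 0.2077, 0.018]
eef_rot: [0.999, -0.033, -0.001, -0.038]
ft_force: [-8.1, -2.2, 16.1]
width: 0.0149
```

>>> play_rows:
  commands:
    - [-0.1,0,0.15,0,0,0,1]
    - [0,0,0,0,0,0,1]
  grip_force: 15

```text
time: 25.68
ee_pos: [0.6319, 0.2078, 0.0183]
eef_rot: [0.999, -0.033, -0.0, -0.038]
ft_force: [1.9, -0.5, 5.1]
width: 0.0158
```

>>> play_rows:
  commands:
    - [0,0,0,0,0,0,1.4]
    - [0,0,0,0,0,0,1.6]
    - [0,0,0,0,0,0,1.8]
    - [0,0,0,0,0,0,2.2]
    - [0,0,0,0,0,0,3.5]
    - [0,0,0,0,0,0,4.5]
    - [0,0,0,0,0,0,4.5]
    - [0,0,1,0,0,0,4.5]
    - [0,0,2,0,0,0,4.5]
    - [0,0,3,0,0,0,4.5]
    - [0,0,5,0,0,0,4.5]
    - [0,0,5,0,0,0,4.5]
    - [0,0,4,0,0,0,4.5]
    - [-3,-2,0,0,0,0,4.5]
    - [-5,-3,0,0,0,0,4.5]
    - [-5,-3,0,0,0,0,4.5]
    - [-3,-2,0,0,0,0,4.5]
    - [0,0,0,0,0,0,4.5]
    - [0,0,0,0,0,0,4.5]

```text
time: 28.05
ee_pos: [0.4717, 0.1081, 0.2188]
eef_rot: [0.999, -0.033, -0.0, -0.038]
ft_force: [0.2, 1.4, 0.5]
width: 0.0453
```

```bash
python3 - <<'E'
from h import *
s=r.read_state();print(s['time'],s['ee_pos'],s['ft_force'])
d=cam('side','side9');c=cam('top','top9')
p=np.array([.635,.253,.035]);t=np.array([.066,.998,0]);t/=np.linalg.norm(t);n=np.array([t[1],-t[0],0])
def prof(c,l,rel=0):
    q=proj(c,p+t*l);q2=proj(c,p+t*(l+.02));a=(q2-q)/np.linalg.norm(q2-q);b=np.array([-a[1],a[0]])
    ks=np.arange(-9,9.1,.5);pr=q+ks[:,None]*b
    v=cv2.remap(c['img'],pr[None,:,0].astype(np.float32),pr[None,:,1].astype(np.float32),1)[0].max(1).astype(float)
    k=ks[v>165];return q+b*(k.mean() if len(k) else 0),len(k)/2
for nm,cc in(('side',d),('top',c)):
    print(nm,'end',[(round(float(l),3),prof(cc,l)[1]) for l in np.arange(.26,.30,.004)])
    print(nm,'inner',[(round(float(l),3),prof(cc,l)[1]) for l in np.arange(-.30,-.26,.004)])
for l in(-.265,-.24,-.05,0,.05,.23,.25,.265):
    q,k=prof(d,l);o,v=ray(d,*q);P=o+v*(n@(p-o))/(n@v)
    q2,k2=prof(c,l);Q=onz(c,*q2,.035);print(l,k,P.round(4),k2,'top dev mm',(n@(Q-p)*1e3).round(1))
# disturbed things: compare with start image
a=cv2.imread('pics/top0.png')[:,:,::-1].astype(int)
for nm,(u0,u1,v0,v1) in dict(rack=(150,222,125,170),marker=(224,282,150,165),bottle=(280,310,135,172),cap=(132,165,298,328)).items():
    x=np.abs(c['img'][v0:v1,u0:u1].astype(int)-a[v0:v1,u0:u1]);print(nm,x.mean().round(1),(x.max(2)>40).mean().round(3))
g=c['img'].max(2)
m=(g[195:230,365:395]<90);yy,xx=np.nonzero(m);print('key px',len(xx),xx.mean()+365,yy.mean()+195, onz(c,xx.mean()+365,yy.mean()+195,.01))
E
```

```text
28.05 [0.47173446 0.10805029 0.21882276] [0.15790385 1.36996793 0.52760539]
side end [(0.26, 6.5), (0.264, 6.5), (0.268, 6.0), (0.272, 6.0), (0.276, 5.5), (0.28, 1.5), (0.284, 0.0), (0.288, 0.0), (0.292, 0.0), (0.296, 0.0)]
side inner [(-0.3, 0.0), (-0.296, 0.0), (-0.292, 0.0), (-0.288, 0.0), (-0.284, 1.5), (-0.28, 3.0), (-0.276, 4.5), (-0.272, 5.0), (-0.268, 5.0), (-0.264, 5.0)]
top end [(0.26, 6.0), (0.264, 5.5), (0.268, 6.0), (0.272, 6.0), (0.276, 5.5), (0.28, 6.0), (0.284, 5.5), (0.288, 5.0), (0.292, 0.0), (0.296, 0.0)]
top inner [(-0.3, 0.0), (-0.296, 0.0), (-0.292, 0.0), (-0.288, 0.0), (-0.284, 0.0), (-0.28, 0.0), (-0.276, 4.0), (-0.272, 5.0), (-0.268, 6.0), (-0.264, 6.0)]
-0.265 5.0 [ 0.6177 -0.0082  0.0398] 6.0 top dev mm 2.1
-0.24 4.5 [0.6193 0.0156 0.0382] 5.0 top dev mm 0.7
-0.05 4.5 [0.6318 0.2046 0.0379] 0.0 top dev mm 0.0
0 5.0 [0.6351 0.255  0.0393] 0.0 top dev mm 0.0
0.05 5.0 [0.6384 0.3047 0.0392] 17.5 top dev mm -1.4
0.23 5.0 [0.6503 0.4837 0.0389] 5.0 top dev mm 2.1
0.25 6.5 [0.6515 0.5032 0.0375] 4.5 top dev mm 1.4
0.265 6.5 [0.6525 0.5182 0.0375] 5.5 top dev mm 1.4
rack 2.8 0.0
marker 2.3 0.0
bottle 2.2 0.0
cap 62.5 0.727
key px 25 381.56 211.32 [ 0.60705235 -0.38559393  0.01      ]
```

```bash
python3 - <<'E'
from h import *
d=last('side');s0=cv2.imread('pics/side7.png')[:,:,::-1];s1=d['img']
c=last('top');o=cv2.imread('pics/top0.png')[:,:,::-1]
for nm,i in(('t0',o),('now',c['img'])):
    cs=cv2.findContours((i[295:332,125:172].max(2)<45).astype(np.uint8),0,1)[0];k=max(cs,key=cv2.contourArea);print(nm,np.array(cv2.minEnclosingCircle(k)[0])+[125,295],cv2.minEnclosingCircle(k)[1])
u,v=proj(d,[.327,.242,.012]).astype(int);print(u,v)
for nm,i in(('s7',s0),('now',s1)):
    cs=cv2.findContours((i[v-40:v+40,u-40:u+40].max(2)<45).astype(np.uint8),0,1)[0]
    if cs: k=max(cs,key=cv2.contourArea);print(nm,np.array(cv2.minEnclosingCircle(k)[0])+[u-40,v-40],cv2.minEnclosingCircle(k)[1])
print(r.read_state()['joint_vel'].round(3))
E
```

```text
t0 [147.6935482 312.3064518] 11.242047309875488Traceback (most recent call last):
  File "<stdin>", line 5, in <module>
ValueError: max() iterable argument is empty
```

```bash
python3 - <<'E'
from h import *
d=last('side')
u,v=proj(d,[.327,.242,.012]).astype(int);print(u,v)
for nm in('side0','side6','side7','side9'):
    i=cv2.imread(f'pics/{nm}.png');a=i[v-30:v+30,u-30:u+30].max(2)
    cs=cv2.findContours((a<45).astype(np.uint8),0,1)[0]
    if cs: k=max(cs,key=cv2.contourArea);print(nm,np.array(cv2.minEnclosingCircle(k)[0])+[u-30,v-30],cv2.minEnclosingCircle(k)[1])
E
```

```text
325 400
side0 [345. 413.] 18.35765838623047
side6 [323.5 402.5] 13.58317756652832
side7 [323.69662857 402.33707809] 13.461366653442383
side9 [323.4588604  402.60126495] 13.478021621704102
```

Side view confirms the cap has not moved (predicted position (325,400), seen at (323.5,402.5) throughout). Handing in.

```bash
python3 -c "
from bench import r
print(r.close_job(), r.read_state()['time'])"
```

```text
the job is handed in; nothing more can be done
the job is handed in; nothing more can be done
```

The job is done and handed in, with about 28 s of the 66 s used. The key is in the steel dish and the UV lamp lies centred in the V-blocks of the tray.

**Key:** I turned it clockwise about 80° to off, and it lifted out freely. The last top view still shows it in the dish.

**Lamp:** I drew it out in three pulls, with my grip within about 24 cm of the mouth throughout.
- Before the last pull its outer end had drooped about 2.4°. I levelled it most of the way then, and took out the last 2° just before lowering it.
- My first lowering steps pressed it into the blocks with about 16 N, so I backed off before letting go.

**Last checks:**
- The lamp is level, centred to about 3 mm and let go, with the arm clear of everything.
- Its axis measured about 38 mm above the bench against the expected 35 mm. That is the same along its whole length and close to the measuring error.
- The rack, marker and bottle look the same as at the start.
- The top-view check of the cap failed, probably because the arm was in the way. The side view puts it within about 3 pixels of its starting place, unchanged in every picture since the lamp came out.

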